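Transfer the sample bottles to the rack in order

TASK

Move the four sample bottles with coloured caps from the cups on the sampling rail into the divided grey rack, one to a compartment, keeping their order: the bottle nearest the rail's blue end goes into the compartment next to the rack's blue end, and so on along the row to the far ends. Keep the bottles upright, and set each one down gently so that it stands on the rack's floor; do not let it drop.

Things in the scene. Friction and masses are not known exactly. Their poses are not given: they have to be found in the camera images.
- rail: Aluminium sampling rail, fixed, 45 x 270 mm, top face 45 mm above the table. Origin: on the table under its middle; x across, y along it towards its BLUE end block (at y +135 to +161 mm), z up. Four coloured cups stand on it at y = +99, +33, -33, -99 mm (x = 0), in a colour order that changes.
- rack: Grey bottle rack, fixed, open on top, 70 (x) x 265 (y) x 45 mm high, blue grip on its end at -y. Origin: on the table under its middle; y along the row, AWAY from the blue end, z up. Walls and floor 5 mm thick. Four empty compartments, 60 x 60 mm clear, centred at x = 0, y = -97.5 (next to the blue grip), -32.5, +32.5, +97.5 mm.
- bottle_red: Amber bottle with red cap, paper band; loose, 0.10 to 0.15 kg. Origin: centre of its underside, z up its axis (yaw is arbitrary). Body 40 mm diameter up to 50 mm, shoulder to a 26 mm neck at 63 mm, cap 33 mm diameter from 67 to 91 mm (top). Starts upright in the red cup, underside 49 mm above the table. (A black-capped bottle on the table is not part of the job.)
- bottle_yellow: Amber bottle with yellow cap, paper band; loose, 0.10 to 0.15 kg. Origin: centre of its underside, z up its axis (yaw is arbitrary). Body 40 mm diameter up to 50 mm, shoulder to a 26 mm neck at 63 mm, cap 33 mm diameter from 67 to 91 mm (top). Starts upright in the yellow cup, underside 49 mm above the table. (A black-capped bottle on the table is not part of the job.)
- bottle_green: Amber bottle with green cap, paper band; loose, 0.10 to 0.15 kg. Origin: centre of its underside, z up its axis (yaw is arbitrary). Body 40 mm diameter up to 50 mm, shoulder to a 26 mm neck at 63 mm, cap 33 mm diameter from 67 to 91 mm (top). Starts upright in the green cup, underside 49 mm above the table. (A black-capped bottle on the table is not part of the job.)
- bottle_white: Amber bottle with white cap, paper band; loose, 0.10 to 0.15 kg. Origin: centre of its underside, z up its axis (yaw is arbitrary). Body 40 mm diameter up to 50 mm, shoulder to a 26 mm neck at 63 mm, cap 33 mm diameter from 67 to 91 mm (top). Starts upright in the white cup, underside 49 mm above the table. (A black-capped bottle on the table is not part of the job.)
- cup_red: Red holder cup fixed on the rail: 54 mm outer diameter, 26 mm high, 45 mm bore, floor 4 mm thick. Origin: centre of its underside, 45 mm above the table; axes as the rail's (y towards the rail's blue end). Holds the red-capped bottle at the start, so it still shows that bottle's place in the row afterwards.
- cup_yellow: Yellow holder cup fixed on the rail: 54 mm outer diameter, 26 mm high, 45 mm bore, floor 4 mm thick. Origin: centre of its underside, 45 mm above the table; axes as the rail's (y towards the rail's blue end). Holds the yellow-capped bottle at the start, so it still shows that bottle's place in the row afterwards.
- cup_green: Green holder cup fixed on the rail: 54 mm outer diameter, 26 mm high, 45 mm bore, floor 4 mm thick. Origin: centre of its underside, 45 mm above the table; axes as the rail's (y towards the rail's blue end). Holds the green-capped bottle at the start, so it still shows that bottle's place in the row afterwards.
- cup_white: White holder cup fixed on the rail: 54 mm outer diameter, 26 mm high, 45 mm bore, floor 4 mm thick. Origin: centre of its underside, 45 mm above the table; axes as the rail's (y towards the rail's blue end). Holds the white-capped bottle at the start, so it still shows that bottle's place in the row afterwards.
Things that resemble listed ones, but are neither listed nor needed, are in the scene too. Leave any turquoise look-alike of the bottle_white alone.

How it is judged:
By the outcome, as a careful person would: the job done as asked, in the order asked, and still so for the second after the job is handed in, with the robot touching nothing.
It also fails if it takes over 120 s, if anything falls off the work surface, if the arm or the gripper's body presses on something with over 40 N, if the wrist force passes 120 N, or if a joint passes its speed limit or range.

ROBOT

A 6-joint arm with a two-finger parallel gripper is mounted at the origin on the work surface. World frame = base frame: x ahead of the robot, y to its left, z up, the work surface at z = 0. Lengths are in m, angles in rad, forces in N, time in s.
With the tool pointing down it reaches from about 0.3 to 0.85 m from the base axis. Payload 4.2 kg.
Tool frame: the origin (TCP) lies between the finger pads; the fingertips stand 19 mm ahead of it and the grasp point (between the pads) is the TCP; y points along the fingers, x is the direction in which the jaws open and shut, and the axes are right-handed (so a half turn about y gives the same grasp; the last joint's range is limited). The gripper opens to 91 mm and grips with 3 to 60 N. Pads are 32 mm wide; open, the fingers measure 118 mm over their backs; the gripper's body (76 mm by 178 mm) begins 60 mm behind the grasp point.
Start: joints at [-1.241, 0.32, 1.565, -0, 1.257, -0.02], TCP at [0.197, -0.54, 0.233] pointing down, gripper open.
Joint ranges: [-3.11, 3.11], [-0.84, 2.01], [0.21, 2.61], [-1.34, 4.49], [0.05, 2.63], [-2.56, 2.56]. Speed limits (rad/s): [2.57, 2.57, 3.14, 3.14, 3.14, 3.14].

INTERFACE

Orientations are given as a unit quaternion [w, x, y, z].
In Python, from bench import * gives the robot as it stands.
- The arm moves only by the tool move_arm, never from a script. Its argument "series" is a list of rows, each a list of 3 entries, a list of its own where there are three numbers: the shift along the tool's x, y, z in m, then the turn about the tool's y in degrees, then the opening, from 0 (shut) to 1 (fully open). A call has 1 to 8 rows; each row is the pose to reach, as a shift and turn from the pose measured when the call began, along the tool's axes at that moment; what a row does not reach only later rows make up. A row lasts 1/12 s, in which the tool goes at most 41.7 mm and 7.16 degrees, less where a joint would pass 70% of its speed; a pose out of reach is approached as far as the arm can. A call with a gripper value outside its range is refused whole. The fingers move at their own pace and stop on an object; "squeeze" is the grip in N (left out, the last holds). Time passes only in rows, so rows that repeat a pose let the fingers close. It gives the time, the measured TCP pose, the force and the opening at its end, in the units of the state.
- sense(): the state, without advancing time (a new reading comes with each control period).
- snapshot(name): name is "side" or "top"; returns (picture, depth): 384x512x3 uint8, red, green, blue; 384x512 float32, m along the optical axis (not along the pixel's ray), 0 where there is no reading.
- get_calibration(name): a dict with "camera_matrix" (3x3 intrinsics, pixels), "R" (3x3) and "t" (3): a world point X has camera coordinates R X + t. Camera axes: x right, y down, z forward; pixel columns grow to the right and rows downward; lengths in m; the calibration is good to about 2 mm. A picture is of the moment at which its call begins. get_calibration takes no time and is no camera call.
- hand_in(): hands the job in, once; it reports no verdict.
The state is a dict: "time": time; "joints": joint angles; "dq": joint speeds; "joint_torque": joint torques, N m; "tcp_pos": TCP position; "eef_rot": TCP orientation; "contact_force": force on the tool from outside, world axes, zero at the start; "torque": the same for the moment, N m; "opening": finger opening in m.
Only numpy, scipy, OpenCV 4.12 (cv2) and the standard library are available. Lean on these libraries where they do the work, as an engineer would, in place of code of your own. Each camera call takes 0.05 s, during which the arm holds its last target. There are 200 camera calls.

## Working session

There is one attempt and no reset: what is moved stays moved. The work goes in short steps, Python scripts to look and compute and a tool call to move; the robot and the scene stay as the last step left them, time stands still between calls to the robot, and variables do not carry over. Pictures are saved under pics/ and viewed, about 12 in all and at most 16, crops included, and the job is handed in when it is done.

Besides the shell and the picture viewer there is one more tool, called after "Emit:" by a JSON object that holds its "fn" and its "kwargs". move_arm: Moves the arm, as the interface text tells. Its arguments: {"type":"object","properties":{"series":{"type":"array","items":{"type":"array"}},"squeeze":{"type":"number"}},"required":["series"]}

```bash
mkdir -p pics; ls; python3 - <<'E'
from bench import *
import cv2,numpy as np
for n in("top","side"):
    p,d=snapshot(n); np.savez(f"{n}0.npz",p=p,d=d)
    cv2.imwrite(f"pics/{n}0.png",cv2.resize(p[:,:,::-1],(800,600),interpolation=cv2.INTER_CUBIC))
    c=get_calibration(n); print(n,c)
s=sense(); print(s)
E
```

```text
pics
top {'camera_matrix': array([[380.67256357,   0.        , 255.54893361],
       [  0.        , 380.67256357, 191.46959623],
       [  0.        ,   0.        ,   1.        ]]), 'R': array([[ 0.0032834 , -0.99998353, -0.00470659],
       [-0.99539834, -0.00281753, -0.09578211],
       [ 0.09576727,  0.00499942, -0.9953912 ]]), 't': array([-0.01843628,  0.50191206,  0.85737018])}
side {'camera_matrix': array([[456.94401337,   0.        , 249.08309081],
       [  0.        , 456.94401337, 187.81561913],
       [  0.        ,   0.        ,   1.        ]]), 'R': array([[-0.99179876, -0.12657168,  0.01774325],
       [-0.09743752,  0.65895194, -0.74584735],
       [ 0.0827112 , -0.74145934, -0.66588055]]), 't': array([0.50031543, 0.10832499, 1.17283395])}
{'time': 0.1, 'joints': array([-1.24099875e+00,  3.20258869e-01,  1.56555061e+00,  4.03375973e-06,
        1.25739844e+00, -1.99862503e-02]), 'dq': array([ 0.0015516 , -0.00135166, -0.00461484,  0.00146894, -0.00061733,
       -0.00079401]), 'joint_torque': array([-7.48222155e-04, -4.13336778e+01, -2.32512474e+01,  7.27651594e-02,
        4.21868311e-02, -6.96172037e-05]), 'tcp_pos': array([ 0.19692344, -0.5397832 ,  0.23218907]), 'eef_rot': array([ 0.57971086, -0.57903531,  0.40583254, -0.40491157]), 'contact_force': array([-0.32215615, -0.09431915, -0.33448568]), 'torque': array([ 0.01232873,  0.01614696, -0.00022206]), 'opening': 0.09146999154759379}
```

View pics/top0.png

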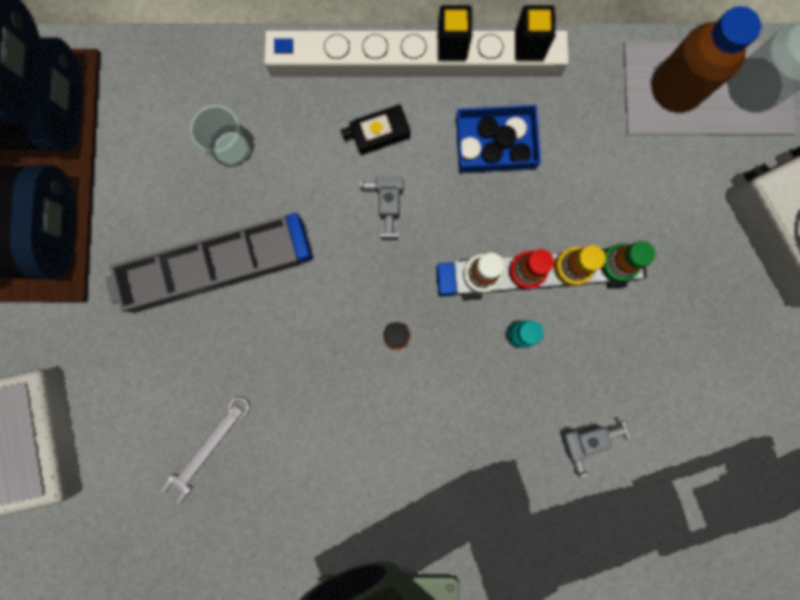

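View pics/side0.png

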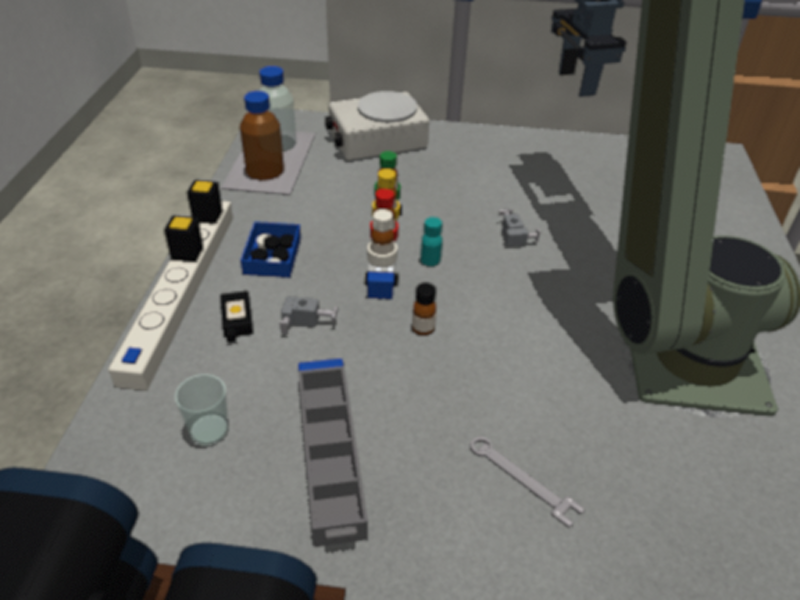

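The task rail is at about (545,270) in the top view, with its blue block at (447,278). The white rail at the top (415,50) is a look-alike without cups. Order from the blue end: white (490,266), red (540,262), yellow (592,258), green (641,253). The turquoise bottle (525,333) and black-capped bottle (396,335) stay put. The rack is at (210,262), with its blue grip at (298,238).

```bash
cat > h.py <<'E'
from bench import *
import cv2,numpy as np
from scipy.spatial.transform import Rotation as Ro
def cloud(n,d):
    c=get_calibration(n);K=c["camera_matrix"];v,u=np.mgrid[:384,:512]
    P=np.stack([(u-K[0,2])/K[0,0]*d,(v-K[1,2])/K[1,1]*d,d],-1)
    return (P-c["t"])@c["R"]
def hsv(p): return cv2.cvtColor(p,cv2.COLOR_RGB2HSV)
RNG={"white":((0,0,140),(180,70,255)),"red":((0,150,80),(9,255,255)),"yellow":((18,130,90),(34,255,255)),"green":((50,100,40),(80,255,255)),"turq":((84,100,50),(98,255,255)),"blue":((104,140,60),(125,255,255))}
def caps(p,W,zlo,zhi,names=("white","red","yellow","green")):
    H=hsv(p);out={}
    for k in names:
        m=(cv2.inRange(H,*RNG[k])>0)&(W[...,2]>zlo)&(W[...,2]<zhi)&(W[...,0]>.3)&(W[...,0]<.68)&(abs(W[...,1])<.6)
        n,l,st,ce=cv2.connectedComponentsWithStats(m.astype(np.uint8))
        if n<2: continue
        i=1+st[1:,4].argmax();q=W[l==i]
        (cx,cy),r=cv2.minEnclosingCircle(q[:,:2].astype(np.float32))
        out[k]=(cx,cy,r,np.median(q[:,2]),len(q),ce[i])
    return out
def tool():
    s=sense();q=s["eef_rot"];R=Ro.from_quat([q[1],q[2],q[3],q[0]]).as_matrix();return s,R
def go(x,y,z,yaw_line):
    """shift in tool axes (mm) and turn (deg) so that tool x lies along yaw_line (deg, mod 180)"""
    s,R=tool();d=R.T@(np.array([x,y,z])-s["tcp_pos"])*1000
    a=np.degrees(np.arctan2(R[1,0],R[0,0]));w=(yaw_line-a+90)%180-90
    print("shift mm",d.round(1),"turn about y (down)",round(-w,2),"tcp",s["tcp_pos"].round(4),"xyaw",round(a,2),"tilt",R[:,1].round(3),"open",round(s["opening"]*1000,1),"F",s["contact_force"].round(1),"t",round(s["time"],2),"j6",round(s["joints"][5],2))
E
python3 - <<'E'
from h import *
f=np.load("top0.npz");p,d=f["p"],f["d"];W=cloud("top",d)
for k,v in caps(p,W,.132,.15).items(): print("cap",k,np.round(v[:5],4),v[5].round(0))
c=get_calibration("top");K=c["camera_matrix"]
def ray(uv,z):
    uv=np.atleast_2d(uv);r=np.c_[(uv-K[:2,2])/K[0,0],np.ones(len(uv))]@c["R"];o=-c["t"]@c["R"]
    return o+r*((z-o[2])/r[:,2])[:,None]
H=hsv(p)
# rail blue block & rack blue grip
m=cv2.inRange(H,*RNG["blue"]);n,l,st,ce=cv2.connectedComponentsWithStats(m)
for i in range(1,n):
    if st[i,4]>30: q=W[l==i]; print("blue",ce[i].round(0),st[i,4],np.median(q,0).round(3))
# rack: rim points
roi=(W[...,0]>.3)&(W[...,0]<.65)&(W[...,1]>.05)&(W[...,1]<.5)
z=W[...,2]; 
m=roi&(z>.036)&(z<.055)
mm=m.astype(np.uint8);n,l,st,ce=cv2.connectedComponentsWithStats(cv2.dilate(mm,np.ones((3,3))))
for i in range(1,n):
    if st[i,4]>150:
        q=W[(l==i)&m]; print("rack comp",ce[i].round(0),len(q),cv2.minAreaRect(q[:,:2].astype(np.float32)*1000),np.median(q[:,2]))
# floor pockets: dark-grey interior, height 0..0.012 inside rack
m=cv2.inRange(H,(0,0,70),(180,60,112))
nn=[]
for k,v in caps(p,W,.045,.075).items(): print("cup",k,np.round(v[:5],4),v[5].round(0))
E
python3 - <<'E'
from h import *
f=np.load("top0.npz");p=f["p"]
a=cv2.resize(p[125:205,60:220,::-1],(800,400),interpolation=cv2.INTER_CUBIC)
cv2.imwrite("pics/crop0.png",a)
go(.45,0,.2,0)
E
```

```text
cap white [ 5.365e-01 -1.352e-01  1.710e-02  1.404e-01  2.120e+02] [314. 169.]
cap red [ 5.416e-01 -2.002e-01  1.690e-02  1.405e-01  2.100e+02] [346. 167.]
cap yellow [ 5.466e-01 -2.663e-01  1.760e-02  1.402e-01  2.270e+02] [378. 165.]
cap green [ 5.519e-01 -3.305e-01  1.690e-02  1.401e-01  2.170e+02] [410. 162.]
blue [473.  16.] 505 [ 0.837 -0.448  0.181]
blue [181.  29.] 86 [0.882 0.159 0.05 ]
blue [319.  88.] 1008 [ 0.758 -0.169  0.011]
blue [191. 151.] 272 [0.592 0.131 0.045]
blue [285. 178.] 219 [ 0.53  -0.084  0.045]
rack comp [ 39. 151.] 237 ((590.2268676757812, 478.21240234375), (5.730559349060059, 119.17289733886719), 89.55569458007812) 0.04459976413586554
rack comp [134. 167.] 1423 ((555.0691528320312, 266.2381591796875), (71.6606674194336, 296.29254150390625), 16.488109588623047) 0.04401174112325073
rack comp [ 28. 261.] 485 ((346.76678466796875, 491.48040771484375), (98.7633056640625, 24.15406608581543), 12.907419204711914) 0.05133871675525425
cup white [3.425e-01 5.117e-01 5.680e-02 5.850e-02 1.131e+03] [ 14. 261.]
cup red [ 5.410e-01 -1.991e-01  2.630e-02  7.040e-02  1.300e+02] [334. 175.]
cup yellow [ 5.466e-01 -2.648e-01  2.660e-02  6.950e-02  1.600e+02] [363. 172.]
cup green [ 5.432e-01 -3.280e-01  2.240e-02  6.970e-02  8.700e+01] [394. 176.]
shift mm [-420.3   32.9  422.7] turn about y (down) -69.96 tcp [ 0.1969 -0.5398  0.2322] xyaw -69.96 tilt [-0.001  0.002 -1.   ] open 91.5 F [-0.3 -0.1 -0.3] t 0.1 j6 -0.02
```

View pics/crop0.png

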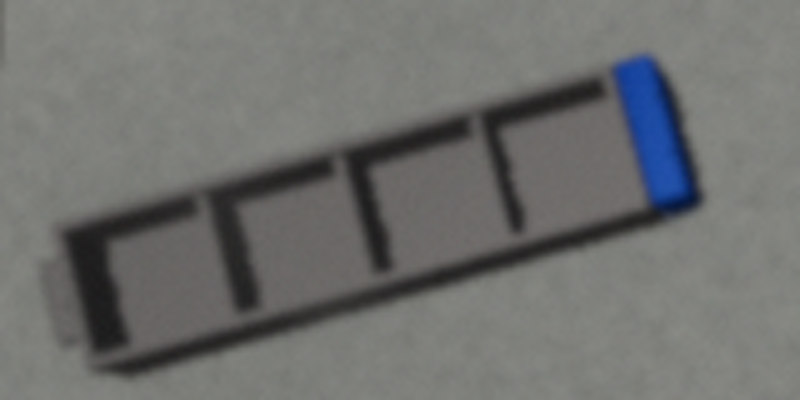

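The crop shows the rack body corners near (612,72), (655,212), (93,358) and (63,230), with a small tab on the far end and the blue grip at (655,135). I'll fix the rack's frame from these and check it against 70 x 265 mm.

```bash
cat > rack.py <<'E'
from h import *
f=np.load("top0.npz");p,d=f["p"],f["d"];W=cloud("top",d)
c=get_calibration("top");K=c["camera_matrix"];H=hsv(p)
uv=(np.array([(612,72),(655,212),(93,358),(63,230)])+.5)/5-.5+[60,125]
r=np.c_[(uv-K[:2,2])/K[0,0],np.ones(4)]@c["R"];o=-c["t"]@c["R"];C=(o+r*((.045-o[2])/r[:,2])[:,None])[:,:2]
print("corners",C.round(4).tolist(),"sides",[round(np.linalg.norm(C[i]-C[(i+1)%4])*1000,1) for i in range(4)])
ctrA=C.mean(0);ax=(C[2]+C[3]-C[0]-C[1]);ax/=np.linalg.norm(ax)
m=(W[...,0]>.45)&(W[...,0]<.65)&(W[...,1]>.1)&(W[...,1]<.43)&(W[...,2]>.036)&(W[...,2]<.055)
q=W[m][:,:2];b=cv2.inRange(H,*RNG["blue"])[m]>0
rect=cv2.minAreaRect(q.astype(np.float32)*1000)
a=np.radians(rect[2]+90);ay=np.array([np.cos(a),np.sin(a)]);ay*=np.sign(ay@ax);an=np.array([-ay[1],ay[0]])
g=q@ay;print("corner ctr",ctrA.round(4),"yaw y",np.degrees(np.arctan2(ax[1],ax[0])).round(2),"depth yaw",np.degrees(np.arctan2(ay[1],ay[0])).round(2))
print("along all",g.min(),g.max(),"blue",g[b].min(),g[b].max(),"grey",g[~b].min(),g[~b].max(),"hist",np.percentile(g,[.5,1,2,99,99.5]))
h=q@an;print("across",h.min(),h.max());
h0=(h.min()+h.max())/2
print("axis pt via blue edge+132.5",((g[b].max()+.1325)*ay+h0*an).round(4),"corners centre along/across",(ctrA@ay).round(4),(ctrA@an).round(4),h0.round(4))
for k in(-97.5,-32.5,32.5,97.5): print("slot",k,(ctrA+k/1000*ay).round(4))
E
python3 rack.py
```

```text
corners [[0.6203, 0.152], [0.5555, 0.131], [0.4881, 0.3842], [0.5465, 0.4007]] sides [np.float64(68.2), np.float64(262.0), np.float64(60.7), np.float64(259.4)]
corner ctr [0.5526 0.267 ] yaw y 105.72 depth yaw 106.49
along all -0.0503938813781398 0.24589864814257528 blue -0.0503938813781398 -0.031359597550782645 grey -0.04994724339905613 0.24589864814257528 hist [-0.05014962 -0.04959007 -0.04870927  0.2433      0.24478191]
across -0.643637119668504 -0.5719764365029703
axis pt via blue edge+132.5 [0.5541 0.2695] corners centre along/across 0.0992 -0.6056 -0.6078
slot -97.5 [0.5803 0.1735]
slot -32.5 [0.5618 0.2358]
slot 32.5 [0.5434 0.2981]
slot 97.5 [0.5249 0.3605]
```

The rack estimate holds: sides come out near 70 x 265, and the two centres agree to 3 mm. Yaw is about 106.2°, and the slots are white (.581,.175), red (.563,.238), yellow (.545,.300) and green (.5265,.362). The caps are 65–66 mm apart at z=0.140, as they should be. The jaws will open across the rail, with tool x at 4.5°. Going above white now.

Emit:
{"fn": "move_arm", "kwargs": {"series": [[[-0.264,0,0.458],-74.5,1],[[-0.264,0,0.458],-74.5,1],[[-0.264,0,0.458],-74.5,1],[[-0.264,0,0.458],-74.5,1],[[-0.264,0,0.458],-74.5,1],[[-0.264,0,0.458],-74.5,1],[[-0.264,0,0.458],-74.5,1],[[-0.264,0,0.458],-74.5,1]], "squeeze": 20}}

```text
time: 0.77
tcp_pos: [0.4118, -0.2828, 0.2326]
eef_rot: [0.704, -0.703, 0.076, -0.076]
contact_force: [0.7, -0.2, 0.0]
opening: 0.0912
```

```bash
python3 -c "
from h import *
go(.5365,-.1352,.2,4.5)"
```

```text
shift mm [ 90.3  32.7 170.7] turn about y (down) -16.82 tcp [ 0.4118 -0.2828  0.2326] xyaw -12.32 tilt [-0.001  0.001 -1.   ] open 91.2 F [ 0.7 -0.2  0. ] t 0.77 j6 -0.41
```

Emit:
{"fn": "move_arm", "kwargs": {"series": [[[0.0903,0,0.1707],-16.8,1],[[0.0903,0,0.1707],-16.8,1],[[0.0903,0,0.1707],-16.8,1],[[0.0903,0,0.1707],-16.8,1],[[0.0903,0.02,0.1707],-16.8,1],[[0.0903,0.033,0.1707],-16.8,1],[[0.0903,0.033,0.1707],-16.8,1],[[0.0903,0.033,0.1707],-16.8,1]]}}

```text
time: 1.43
tcp_pos: [0.5358, -0.135, 0.1989]
eef_rot: [0.707, -0.706, -0.027, 0.029]
contact_force: [-0.2, 0.3, 0.3]
opening: 0.0911
```

```bash
python3 -c "
from h import *
go(.5365,-.1352,.129,4.5)
p,d=snapshot('side');cv2.imwrite('pics/s1.png',cv2.resize(p[60:250,150:420,::-1],(800,563),interpolation=cv2.INTER_CUBIC))"
```

```text
shift mm [ 0.9 69.9 -0.4] turn about y (down) 0.02 tcp [ 0.5358 -0.135   0.1989] xyaw 4.52 tilt [-0.003  0.002 -1.   ] open 91.1 F [-0.2  0.3  0.3] t 1.43 j6 -0.35
```

View pics/s1.png

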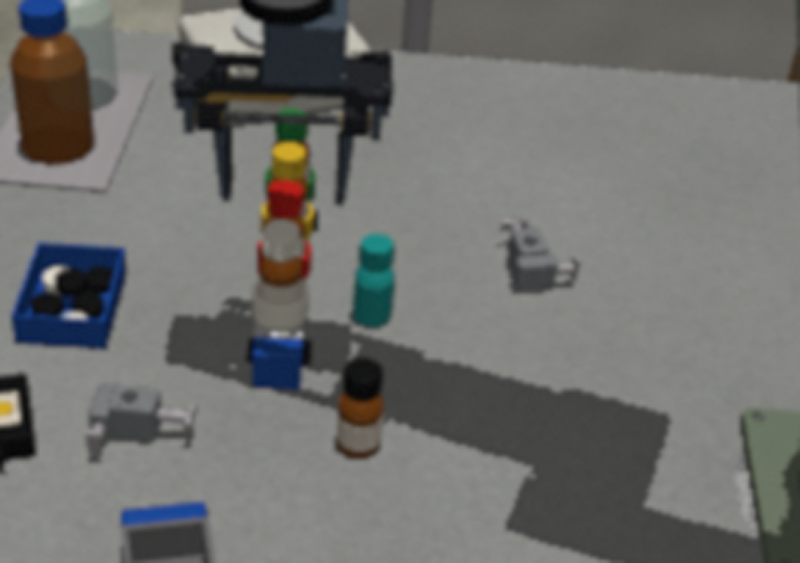

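The fingers at (222,195) and (342,195) straddle the row and are clear of the turquoise bottle (375,280). Descend and grip white.

Emit:
{"fn": "move_arm", "kwargs": {"series": [[[0.001,0.02,0],0,1],[[0.001,0.045,0],0,1],[[0.001,0.06,0],0,1],[[0.001,0.07,0],0,1],[[0.001,0.07,0],0,0.5],[[0.001,0.07,0],0,0.2],[[0.001,0.07,0],0,0.1],[[0.001,0.07,0],0,0.1]], "squeeze": 20}}

```text
time: 2.15
tcp_pos: [0.5379, -0.1359, 0.1313]
eef_rot: [0.707, -0.706, -0.028, 0.027]
contact_force: [1.0, 0.1, -0.1]
opening: 0.0675
```

Emit:
{"fn": "move_arm", "kwargs": {"series": [[[0,0,0],0,0.1],[[0,0,0],0,0.1],[[0,0,0],0,0.1],[[0,-0.01,0],0,0.1],[[0,-0.03,0],0,0.1],[[0,-0.055,0],0,0.1],[[0,-0.075,0],0,0.1],[[0,-0.085,0],0,0.1]]}}

```text
time: 2.82
tcp_pos: [0.539, -0.1362, 0.2198]
eef_rot: [-0.706, 0.707, 0.03, -0.025]
contact_force: [0.5, 0.5, -0.8]
opening: 0.0142
```

```bash
python3 -c "
from h import *
go(.581,.175,.213,16.2)"
```

```text
shift mm [ 65.9   6.8 307. ] turn about y (down) -11.76 tcp [ 0.539  -0.1362  0.2198] xyaw 4.44 tilt [ 0.007 -0.001 -1.   ] open 14.2 F [ 0.5  0.5 -0.8] t 2.82 j6 -0.35
```

The fingers were slower than I allowed (about 6–7 mm per row), so the lift began before they had closed. Checking for damage.

```bash
python3 -c "
from h import *
p,d=snapshot('side');cv2.imwrite('pics/s2.png',cv2.resize(p[60:250,150:420,::-1],(800,563),interpolation=cv2.INTER_CUBIC))
p,d=snapshot('top');W=cloud('top',d)
for k,v in caps(p,W,.132,.15).items(): print(k,np.round(v[:5],4))"
```

```text
yellow [ 5.465e-01 -2.669e-01  1.760e-02  1.404e-01  2.260e+02]
```

View pics/s2.png

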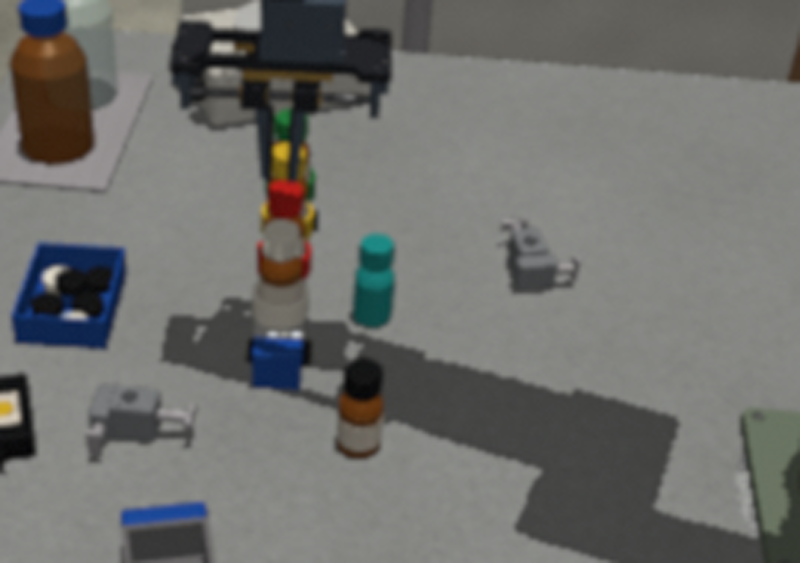

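White is still upright in its cup at (285,240), untouched. Reopen and retry with more closing rows.

Emit:
{"fn": "move_arm", "kwargs": {"series": [[[-0.0025,0,0.001],0,0.75],[[-0.0025,0,0.001],0,0.75],[[-0.0025,0,0.001],0,0.75],[[-0.0025,0,0.001],0,0.75],[[-0.0025,0,0.001],0,0.75],[[-0.0025,0,0.001],0,0.75],[[-0.0025,0,0.001],0,0.75],[[-0.0025,0,0.001],0,0.75]], "squeeze": 20}}

```text
time: 3.58
tcp_pos: [0.5363, -0.1354, 0.2184]
eef_rot: [-0.706, 0.707, 0.03, -0.025]
contact_force: [-0.3, 1.0, -0.6]
opening: 0.0597
```

```bash
python3 -c "
from h import *
go(.5365,-.1352,.129,4.5)"
```

```text
shift mm [-0.3 89.4  0.3] turn about y (down) -0.06 tcp [ 0.5363 -0.1354  0.2184] xyaw 4.44 tilt [ 0.006 -0.001 -1.   ] open 59.7 F [-0.3  1.  -0.6] t 3.58 j6 -0.35
```

Emit:
{"fn": "move_arm", "kwargs": {"series": [[[0,0.02,0],0,0.75],[[0,0.045,0],0,0.75],[[0,0.07,0],0,0.75],[[0,0.084,0],0,0.7],[[0,0.0895,0],0,0.5],[[0,0.0895,0],0,0.2],[[0,0.0895,0],0,0.1],[[0,0.0895,0],0,0.1]]}}

```text
time: 4.25
tcp_pos: [0.5378, -0.1357, 0.1302]
eef_rot: [-0.706, 0.707, 0.03, -0.024]
contact_force: [0.1, -0.5, 0.3]
opening: 0.0398
```

Emit:
{"fn": "move_arm", "kwargs": {"series": [[[0,0,0],0,0.1],[[0,0,0],0,0.1],[[0,0,0],0,0.1],[[0,0,0],0,0.1],[[0,0,0],0,0.1],[[0,0,0],0,0.1]]}}

```text
time: 4.75
tcp_pos: [0.5384, -0.1359, 0.1312]
eef_rot: [-0.706, 0.707, 0.031, -0.024]
contact_force: [-1.0, 0.1, 5.8]
opening: 0.0323
```

Emit:
{"fn": "move_arm", "kwargs": {"series": [[[0,-0.01,0],0,0.1],[[0,-0.03,0],0,0.1],[[0,-0.055,0],0,0.1],[[0,-0.075,0],0,0.1],[[0,-0.085,0],0,0.1],[[0,-0.085,0],0,0.1]]}}

```text
time: 5.25
tcp_pos: [0.5386, -0.136, 0.2187]
eef_rot: [-0.705, 0.708, 0.033, -0.022]
contact_force: [1.0, -0.2, -0.3]
opening: 0.0325
```

```bash
python3 -c "
from h import *
go(.581,.175,.213,16.2)
p,d=snapshot('side');cv2.imwrite('pics/s3.png',cv2.resize(p[60:250,150:420,::-1],(800,563),interpolation=cv2.INTER_CUBIC))"
```

```text
shift mm [ 66.3   5.3 306.8] turn about y (down) -11.75 tcp [ 0.5386 -0.136   0.2187] xyaw 4.45 tilt [ 0.015 -0.003 -1.   ] open 32.5 F [ 1.  -0.2 -0.3] t 5.25 j6 -0.35
```

View pics/s3.png

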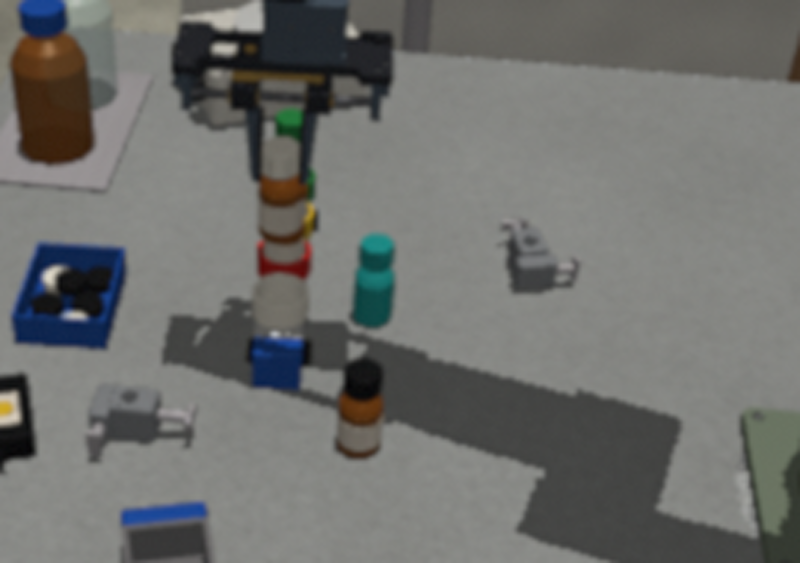

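White is held upright, with its base at (285,240) clear of the cup. Carry it to the rack, ramped.

Emit:
{"fn": "move_arm", "kwargs": {"series": [[[0.005,0,0.02],-1,0.1],[[0.013,0,0.06],-3,0.1],[[0.021,0,0.1],-5,0.1],[[0.03,0,0.14],-7,0.1],[[0.038,0,0.18],-8,0.1],[[0.047,0,0.22],-10,0.1],[[0.055,0,0.26],-11.7,0.1],[[0.062,0,0.29],-11.7,0.1]]}}

```text
time: 5.97
tcp_pos: [0.5759, 0.1611, 0.2144]
eef_rot: [-0.699, 0.701, 0.103, -0.097]
contact_force: [0.6, -1.2, 0.0]
opening: 0.0323
```

```bash
python3 -c "
from h import *
go(.581,.175,.088,16.2)"
```

```text
shift mm [  7.9 126.4  12.4] turn about y (down) 0.08 tcp [0.5759 0.1611 0.2144] xyaw 16.28 tilt [ 0.008 -0.002 -1.   ] open 32.3 F [ 0.6 -1.2  0. ] t 5.97 j6 -0.03
```

Emit:
{"fn": "move_arm", "kwargs": {"series": [[[0.005,0,0.008],0,0.1],[[0.008,0,0.0124],0,0.1],[[0.008,0.02,0.0124],0,0.1],[[0.008,0.05,0.0124],0,0.1],[[0.008,0.08,0.0124],0,0.1],[[0.008,0.1,0.0124],0,0.1],[[0.008,0.112,0.0124],0,0.1],[[0.008,0.116,0.0124],0,0.1]]}}

```text
time: 6.63
tcp_pos: [0.5788, 0.1727, 0.0948]
eef_rot: [-0.698, 0.702, 0.1, -0.1]
contact_force: [-0.3, -0.7, -1.0]
opening: 0.0322
```

```bash
python3 -c "
from h import *
go(.581,.175,.087,16.2)
p,d=snapshot('side');cv2.imwrite('pics/s4.png',cv2.resize(p[190:360,160:330,::-1],(600,600),interpolation=cv2.INTER_CUBIC))"
```

```text
shift mm [2.8 7.8 1.6] turn about y (down) -0.0 tcp [0.5788 0.1727 0.0948] xyaw 16.2 tilt [ 0.001 -0.005 -1.   ] open 32.2 F [-0.3 -0.7 -1. ] t 6.63 j6 -0.01
```

View pics/s4.png

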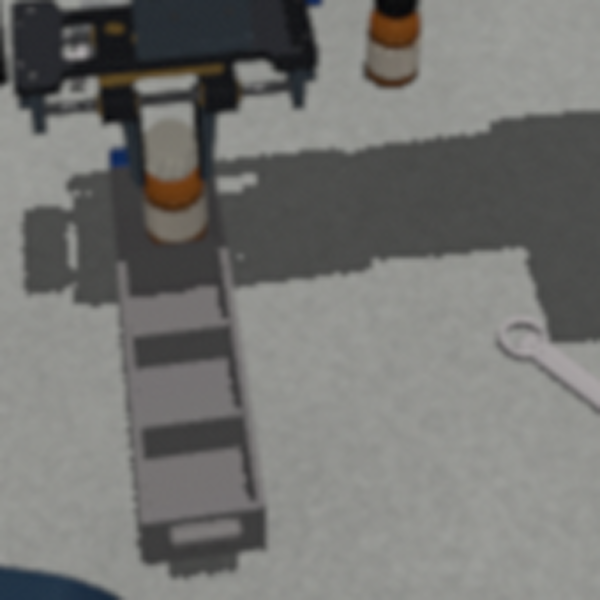

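White hangs inside the first compartment, with its base at (177,240), about 8 mm above the floor. Lower it slowly until there is contact.

Emit:
{"fn": "move_arm", "kwargs": {"series": [[[0.002,0.002,0.0015],0,0.1],[[0.002,0.004,0.0015],0,0.1],[[0.002,0.005,0.0015],0,0.1],[[0.002,0.006,0.0015],0,0.1],[[0.002,0.007,0.0015],0,0.1],[[0.002,0.0075,0.0015],0,0.1],[[0.002,0.008,0.0015],0,0.1],[[0.002,0.008,0.0015],0,0.1]]}}

```text
time: 7.35
tcp_pos: [0.5808, 0.1751, 0.0876]
eef_rot: [-0.698, 0.702, 0.1, -0.099]
contact_force: [0.0, -0.6, -1.2]
opening: 0.0327
```

Emit:
{"fn": "move_arm", "kwargs": {"series": [[[0,0.0005,0],0,0.1],[[0,0.001,0],0,0.1],[[0,0.0015,0],0,0.1],[[0,0.0015,0],0,0.1]]}}

```text
time: 7.68
tcp_pos: [0.581, 0.1752, 0.0873]
eef_rot: [-0.698, 0.702, 0.101, -0.099]
contact_force: [-2.1, -0.5, 6.5]
opening: 0.0328
```

Contact at 6.5 N and z=0.0873, which matches the floor height. Release.

Emit:
{"fn": "move_arm", "kwargs": {"series": [[[0,0,0],0,0.8],[[0,0,0],0,0.8],[[0,0,0],0,0.8],[[0,0,0],0,0.8],[[0,0,0],0,0.8],[[0,-0.02,0],0,0.8],[[0,-0.06,0],0,0.8],[[0,-0.1,0],0,0.8]]}}

```text
time: 8.35
tcp_pos: [0.5795, 0.1752, 0.1867]
eef_rot: [-0.698, 0.702, 0.099, -0.1]
contact_force: [0.4, 0.2, -0.2]
opening: 0.073
```

```bash
python3 -c "
from h import *
go(.5416,-.2005,.2,4.5)"
```

```text
shift mm [-141.4  -11.1 -350.3] turn about y (down) 11.72 tcp [0.5795 0.1752 0.1867] xyaw 16.22 tilt [-0.001 -0.005 -1.   ] open 73.0 F [ 0.4  0.2 -0.2] t 8.35 j6 -0.0
```

Emit:
{"fn": "move_arm", "kwargs": {"series": [[[-0.141,-0.015,-0.35],11.7,0.8],[[-0.141,-0.015,-0.35],11.7,0.8],[[-0.141,-0.015,-0.35],11.7,0.8],[[-0.141,-0.015,-0.35],11.7,0.8],[[-0.141,-0.015,-0.35],11.7,0.8],[[-0.141,-0.015,-0.35],11.7,0.8],[[-0.141,-0.015,-0.35],11.7,0.8],[[-0.141,-0.015,-0.35],11.7,0.8]]}}

```text
time: 9.02
tcp_pos: [0.5459, -0.1576, 0.202]
eef_rot: [-0.705, 0.708, 0.027, -0.028]
contact_force: [0.5, -0.2, 0.1]
opening: 0.0728
```

```bash
python3 -c "
from h import *
p,d=snapshot('top');W=cloud('top',d)
for k,v in caps(p,W,.132,.15).items(): print(k,np.round(v[:5],4))
for k,v in caps(p,W,.09,.11).items(): print('rack',k,np.round(v[:5],4))
go(.5416,-.2005,.131,4.5)"
```

```text
yellow [ 5.445e-01 -2.712e-01  1.560e-02  1.405e-01  7.900e+01]
green [ 5.522e-01 -3.207e-01  1.270e-02  1.393e-01  4.400e+01]
rack white [5.781e-01 1.751e-01 1.690e-02 9.630e-02 1.920e+02]
rack yellow [ 5.298e-01 -2.742e-01  3.100e-03  1.043e-01  6.000e+00]
shift mm [ -6.3  71.8 -34. ] turn about y (down) -0.22 tcp [ 0.5454 -0.1652  0.2023] xyaw 4.28 tilt [-0.001 -0.012 -1.   ] open 73.0 F [ 0.3 -5.3 -0.1] t 9.07 j6 -0.38
```

White stands with its top at 0.096, so it is on the rack floor, at (.578,.175). Now red.

Emit:
{"fn": "move_arm", "kwargs": {"series": [[[-0.006,0,-0.034],0,0.8],[[-0.006,0,-0.034],0,0.8],[[-0.006,0,-0.034],0,0.8],[[-0.006,0.02,-0.034],0,0.8],[[-0.006,0.045,-0.034],0,0.8],[[-0.006,0.062,-0.034],0,0.8],[[-0.006,0.07,-0.034],0,0.8],[[-0.006,0.07,-0.034],0,0.8]]}}

```text
time: 9.73
tcp_pos: [0.5409, -0.1988, 0.1308]
eef_rot: [-0.703, 0.71, 0.025, -0.029]
contact_force: [0.1, -0.3, 0.4]
opening: 0.073
```

```bash
python3 -c "
from h import *
go(.5416,-.2005,.130,4.5)"
```

```text
shift mm [ 0.6  0.8 -1.7] turn about y (down) -0.15 tcp [ 0.5409 -0.1988  0.1308] xyaw 4.35 tilt [-0.005 -0.011 -1.   ] open 73.0 F [ 0.1 -0.3  0.4] t 9.73 j6 -0.43
```

Emit:
{"fn": "move_arm", "kwargs": {"series": [[[0.0006,0,-0.0017],0,0.1],[[0.0006,0,-0.0017],0,0.1],[[0.0006,0,-0.0017],0,0.1],[[0.0006,0,-0.0017],0,0.1],[[0.0006,0,-0.0017],0,0.1],[[0.0006,0,-0.0017],0,0.1],[[0.0006,0,-0.0017],0,0.1],[[0.0006,0,-0.0017],0,0.1]]}}

```text
time: 10.4
tcp_pos: [0.5418, -0.2006, 0.1312]
eef_rot: [-0.703, 0.71, 0.025, -0.028]
contact_force: [-0.3, -0.1, 2.2]
opening: 0.0327
```

Emit:
{"fn": "move_arm", "kwargs": {"series": [[[0,0,0],0,0.1],[[0,0,0],0,0.1],[[0,-0.01,0],0,0.1],[[0,-0.03,0],0,0.1],[[0,-0.055,0],0,0.1],[[0,-0.075,0],0,0.1],[[0,-0.085,0],0,0.1],[[0,-0.085,0],0,0.1]]}}

```text
time: 11.07
tcp_pos: [0.5434, -0.2001, 0.219]
eef_rot: [-0.702, 0.711, 0.027, -0.027]
contact_force: [0.3, -0.8, -1.0]
opening: 0.0327
```

```bash
python3 -c "
from h import *
go(.563,.2376,.213,16.2)"
```

```text
shift mm [5.27e+01 4.00e-01 4.35e+02] turn about y (down) -11.86 tcp [ 0.5434 -0.2001  0.219 ] xyaw 4.34 tilt [ 0.001 -0.013 -1.   ] open 32.7 F [ 0.3 -0.8 -1. ] t 11.07 j6 -0.44
```

Emit:
{"fn": "move_arm", "kwargs": {"series": [[[0.003,0,0.02],-1,0.1],[[0.007,0,0.06],-2,0.1],[[0.012,0,0.1],-4,0.1],[[0.017,0,0.14],-6,0.1],[[0.022,0,0.18],-8,0.1],[[0.027,0,0.22],-9,0.1],[[0.032,0,0.26],-11,0.1],[[0.037,0,0.3],-11.8,0.1]]}}

```text
time: 11.73
tcp_pos: [0.5565, 0.1035, 0.2137]
eef_rot: [-0.695, 0.705, 0.098, -0.101]
contact_force: [1.2, -0.2, -0.6]
opening: 0.0323
```

```bash
python3 -c "
from h import *
go(.563,.2376,.213,16.2)"
```

```text
shift mm [ 43.7  -1.1 126.9] turn about y (down) 0.02 tcp [0.5565 0.1035 0.2137] xyaw 16.22 tilt [-0.002 -0.013 -1.   ] open 32.3 F [ 1.2 -0.2 -0.6] t 11.73 j6 -0.11
```

Emit:
{"fn": "move_arm", "kwargs": {"series": [[[0.014,0,0.04],0,0.1],[[0.027,0,0.08],0,0.1],[[0.038,0,0.11],0,0.1],[[0.0437,0,0.127],0,0.1],[[0.0437,0,0.127],0,0.1],[[0.0437,0.025,0.127],0,0.1],[[0.0437,0.05,0.127],0,0.1],[[0.0437,0.055,0.127],0,0.1]]}}

```text
time: 12.4
tcp_pos: [0.5597, 0.2349, 0.1518]
eef_rot: [-0.694, 0.706, 0.095, -0.105]
contact_force: [-1.7, -0.3, -2.1]
opening: 0.0327
```

```bash
python3 -c "
from h import *
go(.563,.2376,.0872,16.2)"
```

```text
shift mm [ 4.9 64.5  2.6] turn about y (down) 0.01 tcp [0.5597 0.2349 0.1518] xyaw 16.21 tilt [-0.011 -0.018 -1.   ] open 32.7 F [-1.7 -0.3 -2.1] t 12.4 j6 0.11
```

Emit:
{"fn": "move_arm", "kwargs": {"series": [[[0.004,0.005,0.002],0,0.1],[[0.004,0.018,0.0026],0,0.1],[[0.004,0.033,0.0026],0,0.1],[[0.004,0.045,0.0026],0,0.1],[[0.004,0.053,0.0026],0,0.1],[[0.004,0.058,0.0026],0,0.1],[[0.004,0.06,0.0026],0,0.1],[[0.004,0.0615,0.0026],0,0.1]]}}

```text
time: 13.07
tcp_pos: [0.5626, 0.2374, 0.0905]
eef_rot: [-0.694, 0.706, 0.095, -0.104]
contact_force: [0.5, -0.1, -1.0]
opening: 0.0327
```

Emit:
{"fn": "move_arm", "kwargs": {"series": [[[0,0.001,0],0,0.1],[[0,0.0018,0],0,0.1],[[0,0.0026,0],0,0.1],[[0,0.0032,0],0,0.1],[[0,0.0036,0],0,0.1],[[0,0.004,0],0,0.1]]}}

```text
time: 13.57
tcp_pos: [0.5627, 0.2373, 0.0872]
eef_rot: [-0.694, 0.706, 0.095, -0.104]
contact_force: [-1.1, -0.5, 4.5]
opening: 0.0327
```

Emit:
{"fn": "move_arm", "kwargs": {"series": [[[0,0,0],0,0.8],[[0,0,0],0,0.8],[[0,0,0],0,0.8],[[0,0,0],0,0.8],[[0,0,0],0,0.8],[[0,-0.02,0],0,0.8],[[0,-0.06,0],0,0.8],[[0,-0.1,0],0,0.8]]}}

```text
time: 14.23
tcp_pos: [0.5626, 0.2386, 0.1867]
eef_rot: [-0.694, 0.706, 0.094, -0.106]
contact_force: [0.2, 0.5, 0.1]
opening: 0.073
```

```bash
python3 -c "
from h import *
go(.547,-.2657,.205,4.5)"
```

```text
shift mm [-156.    -8.4 -480.1] turn about y (down) 11.7 tcp [0.5626 0.2386 0.1867] xyaw 16.2 tilt [-0.014 -0.019 -1.   ] open 73.0 F [0.2 0.5 0.1] t 14.23 j6 0.11
```

Emit:
{"fn": "move_arm", "kwargs": {"series": [[[-0.156,-0.012,-0.48],11.7,0.8],[[-0.156,-0.012,-0.48],11.7,0.8],[[-0.156,-0.012,-0.48],11.7,0.8],[[-0.156,-0.012,-0.48],11.7,0.8],[[-0.156,-0.012,-0.48],11.7,0.8],[[-0.156,-0.012,-0.48],11.7,0.8],[[-0.156,-0.012,-0.48],11.7,0.8],[[-0.156,-0.012,-0.48],11.7,0.8]]}}

```text
time: 14.9
tcp_pos: [0.5522, -0.0957, 0.2015]
eef_rot: [-0.7, 0.713, 0.023, -0.033]
contact_force: [1.0, 0.7, 0.2]
opening: 0.0729
```

```bash
python3 -c "
from h import *
p,d=snapshot('top');W=cloud('top',d)
for k,v in caps(p,W,.09,.15).items(): print(k,np.round(v[:5],4))
go(.547,-.2660,.2,4.5)"
```

```text
white [5.776e-01 1.744e-01 1.650e-02 9.610e-02 1.880e+02]
red [5.608e-01 2.365e-01 1.690e-02 9.600e-02 1.890e+02]
green [ 5.513e-01 -3.296e-01  1.640e-02  1.402e-01  2.340e+02]
shift mm [ -17.2    6.2 -161.8] turn about y (down) -0.24 tcp [ 0.5522 -0.1033  0.2019] xyaw 4.26 tilt [-0.013 -0.026 -1.   ] open 72.8 F [ 0.6 -5.7  0.2] t 14.95 j6 -0.25
```

White and red both stand with tops at 0.096. Now yellow.

Emit:
{"fn": "move_arm", "kwargs": {"series": [[[-0.017,0.005,-0.162],0,0.8],[[-0.017,0.005,-0.162],0,0.8],[[-0.017,0.005,-0.162],0,0.8],[[-0.017,0.005,-0.162],0,0.8],[[-0.017,0.005,-0.162],0,0.8],[[-0.017,0.005,-0.162],0,0.8],[[-0.017,0.005,-0.162],0,0.8]]}}

```text
time: 15.53
tcp_pos: [0.5471, -0.2657, 0.2008]
eef_rot: [-0.698, 0.715, 0.021, -0.031]
contact_force: [1.2, 1.1, 0.0]
opening: 0.073
```

```bash
python3 -c "
from h import *
go(.547,-.2660,.131,4.5)"
```

```text
shift mm [ 1.  69.8  1.4] turn about y (down) -0.3 tcp [ 0.5471 -0.2657  0.2008] xyaw 4.2 tilt [-0.014 -0.025 -1.   ] open 73.0 F [1.2 1.1 0. ] t 15.53 j6 -0.52
```

Emit:
{"fn": "move_arm", "kwargs": {"series": [[[0.001,0.02,0.0014],0,0.8],[[0.001,0.045,0.0014],0,0.8],[[0.001,0.062,0.0014],0,0.8],[[0.001,0.07,0.0014],0,0.8],[[0.001,0.07,0.0014],0,0.1],[[0.001,0.07,0.0014],0,0.1],[[0.001,0.07,0.0014],0,0.1],[[0.001,0.07,0.0014],0,0.1]]}}

```text
time: 16.2
tcp_pos: [0.5479, -0.266, 0.1323]
eef_rot: [-0.698, 0.716, 0.022, -0.031]
contact_force: [-1.2, 0.2, -1.2]
opening: 0.0487
```

Emit:
{"fn": "move_arm", "kwargs": {"series": [[[0,0,0],0,0.1],[[0,0,0],0,0.1],[[0,0,0],0,0.1],[[0,0,0],0,0.1],[[0,0,0],0,0.1],[[0,0,0],0,0.1]]}}

```text
time: 16.7
tcp_pos: [0.5483, -0.2663, 0.1332]
eef_rot: [-0.697, 0.716, 0.022, -0.03]
contact_force: [-0.8, -0.4, 5.4]
opening: 0.0323
```

Emit:
{"fn": "move_arm", "kwargs": {"series": [[[0,-0.01,0],0,0.1],[[0,-0.03,0],0,0.1],[[0,-0.055,0],0,0.1],[[0,-0.075,0],0,0.1],[[0,-0.085,0],0,0.1],[[0,-0.085,0],0,0.1]]}}

```text
time: 17.2
tcp_pos: [0.5501, -0.2644, 0.2206]
eef_rot: [-0.696, 0.717, 0.024, -0.028]
contact_force: [0.8, -0.3, -0.8]
opening: 0.0328
```

```bash
python3 -c "
from h import *
go(.5455,.3000,.215,16.2)"
```

```text
shift mm [ 36.9 -10.5 563.2] turn about y (down) -11.98 tcp [ 0.5501 -0.2644  0.2206] xyaw 4.22 tilt [-0.006 -0.029 -1.   ] open 32.8 F [ 0.8 -0.3 -0.8] t 17.2 j6 -0.52
```

Emit:
{"fn": "move_arm", "kwargs": {"series": [[[0.001,0,0.02],-1,0.1],[[0.004,-0.001,0.06],-2,0.1],[[0.007,-0.002,0.1],-4,0.1],[[0.009,-0.003,0.14],-6,0.1],[[0.012,-0.003,0.18],-8,0.1],[[0.015,-0.004,0.22],-9,0.1],[[0.017,-0.005,0.26],-11,0.1],[[0.02,-0.006,0.3],-12,0.1]]}}

```text
time: 17.87
tcp_pos: [0.5465, 0.038, 0.2164]
eef_rot: [-0.69, 0.71, 0.096, -0.105]
contact_force: [0.3, -1.0, -1.1]
opening: 0.0326
```

```bash
python3 -c "
from h import *
go(.5455,.3000,.215,16.2)"
```

```text
shift mm [ 72.5  -6.2 251.7] turn about y (down) 0.08 tcp [0.5465 0.038  0.2164] xyaw 16.28 tilt [-0.009 -0.029 -1.   ] open 32.6 F [ 0.3 -1.  -1.1] t 17.87 j6 -0.21
```

Emit:
{"fn": "move_arm", "kwargs": {"series": [[[0.011,-0.001,0.038],0,0.1],[[0.022,-0.002,0.077],0,0.1],[[0.034,-0.003,0.116],0,0.1],[[0.045,-0.004,0.155],0,0.1],[[0.056,-0.005,0.194],0,0.1],[[0.066,-0.006,0.228],0,0.1],[[0.0725,-0.006,0.2517],0,0.1],[[0.0725,-0.006,0.2517],0,0.1]]}}

```text
time: 18.53
tcp_pos: [0.5443, 0.3046, 0.2122]
eef_rot: [-0.69, 0.709, 0.096, -0.107]
contact_force: [0.1, -1.0, -0.8]
opening: 0.0327
```

```bash
python3 -c "
from h import *
go(.5455,.3000,.092,16.2)"
```

```text
shift mm [  2.2 120.3  -2. ] turn about y (down) 0.34 tcp [0.5443 0.3046 0.2122] xyaw 16.54 tilt [-0.012 -0.028 -1.   ] open 32.7 F [ 0.1 -1.  -0.8] t 18.53 j6 0.22
```

Emit:
{"fn": "move_arm", "kwargs": {"series": [[[0.003,0.01,0],0.3,0.1],[[0.003,0.035,0],0.3,0.1],[[0.003,0.06,0],0.3,0.1],[[0.003,0.085,0],0.3,0.1],[[0.003,0.1,0],0.3,0.1],[[0.003,0.11,0],0.3,0.1],[[0.003,0.116,0],0.3,0.1],[[0.003,0.12,0],0.3,0.1]]}}

```text
time: 19.2
tcp_pos: [0.5456, 0.3013, 0.0911]
eef_rot: [-0.691, 0.709, 0.094, -0.106]
contact_force: [0.6, -0.0, -1.0]
opening: 0.0326
```

Emit:
{"fn": "move_arm", "kwargs": {"series": [[[0,0.001,0],0,0.1],[[0,0.0018,0],0,0.1],[[0,0.0024,0],0,0.1],[[0,0.003,0],0,0.1],[[0,0.0035,0],0,0.1],[[0,0.0035,0],0,0.1]]}}

```text
time: 19.7
tcp_pos: [0.546, 0.3015, 0.0893]
eef_rot: [-0.691, 0.709, 0.094, -0.105]
contact_force: [-0.6, -0.7, 4.4]
opening: 0.0324
```

Contact at 0.0893, as predicted. Release.

Emit:
{"fn": "move_arm", "kwargs": {"series": [[[0,0,0],0,0.8],[[0,0,0],0,0.8],[[0,0,0],0,0.8],[[0,0,0],0,0.8],[[0,0,0],0,0.8],[[0,-0.02,0],0,0.8],[[0,-0.06,0],0,0.8],[[0,-0.1,0],0,0.8]]}}

```text
time: 20.37
tcp_pos: [0.5462, 0.3037, 0.1886]
eef_rot: [-0.69, 0.71, 0.093, -0.107]
contact_force: [0.1, 0.8, 0.7]
opening: 0.0731
```

```bash
python3 -c "
from h import *
go(.5518,-.3305,.205,4.5)"
```

```text
shift mm [-171.8    2.5 -610.8] turn about y (down) 11.69 tcp [0.5462 0.3037 0.1886] xyaw 16.19 tilt [-0.016 -0.03  -0.999] open 73.1 F [0.1 0.8 0.7] t 20.37 j6 0.22
```

Emit:
{"fn": "move_arm", "kwargs": {"series": [[[-0.011,0,-0.038],1,0.8],[[-0.022,0,-0.077],3,0.8],[[-0.033,0,-0.116],5,0.8],[[-0.044,0,-0.155],7,0.8],[[-0.055,0.001,-0.194],9,0.8],[[-0.066,0.001,-0.233],11,0.8],[[-0.077,0.001,-0.272],11.7,0.8],[[-0.087,0.001,-0.31],11.7,0.8]]}}

```text
time: 21.03
tcp_pos: [0.5487, -0.0201, 0.1973]
eef_rot: [-0.696, 0.717, 0.022, -0.034]
contact_force: [0.7, 0.8, -0.5]
opening: 0.0727
```

```bash
python3 -c "
from h import *
go(.5518,-.3305,.205,4.5)"
```

```text
shift mm [ -21.3    1.6 -309.8] turn about y (down) -0.03 tcp [ 0.5487 -0.0201  0.1973] xyaw 4.47 tilt [-0.016 -0.03  -0.999] open 72.7 F [ 0.7  0.8 -0.5] t 21.03 j6 -0.11
```

Emit:
{"fn": "move_arm", "kwargs": {"series": [[[-0.003,0,-0.04],0,0.8],[[-0.006,0,-0.08],0,0.8],[[-0.009,0.001,-0.12],0,0.8],[[-0.012,0.001,-0.16],0,0.8],[[-0.014,0.001,-0.2],0,0.8],[[-0.017,0.002,-0.24],0,0.8],[[-0.02,0.002,-0.28],0,0.8],[[-0.021,0.002,-0.305],0,0.8]]}}

```text
time: 21.7
tcp_pos: [0.5511, -0.3297, 0.2042]
eef_rot: [-0.696, 0.717, 0.021, -0.033]
contact_force: [-0.2, 0.1, -0.1]
opening: 0.0728
```

```bash
python3 -c "
from h import *
p,d=snapshot('top');W=cloud('top',d)
for k,v in caps(p,W,.09,.15).items(): print(k,np.round(v[:5],4))
go(.5518,-.3305,.131,4.5)"
```

```text
white [5.781e-01 1.750e-01 1.670e-02 9.630e-02 1.880e+02]
red [5.607e-01 2.362e-01 1.690e-02 9.620e-02 1.920e+02]
yellow [5.435e-01 3.001e-01 1.710e-02 9.600e-02 1.960e+02]
green [ 5.518e-01 -3.295e-01  1.670e-02  1.401e-01  2.220e+02]
shift mm [ 1.9 72.9  5.3] turn about y (down) -0.28 tcp [ 0.5514 -0.3333  0.2041] xyaw 4.22 tilt [-0.015 -0.035 -0.999] open 73.0 F [ 1.2 -3.1  0. ] t 21.75 j6 -0.6
```

Three bottles stand on the floor, all with tops at 0.096. Now green.

Emit:
{"fn": "move_arm", "kwargs": {"series": [[[0.002,0.015,0.0053],0,0.8],[[0.002,0.04,0.0053],0,0.8],[[0.002,0.062,0.0053],0,0.8],[[0.002,0.073,0.0053],0,0.8],[[0.002,0.073,0.0053],0,0.8],[[0.002,0.073,0.0053],0,0.5],[[0.002,0.073,0.0053],0,0.1],[[0.002,0.073,0.0053],0,0.1]]}}

```text
time: 22.42
tcp_pos: [0.5528, -0.3308, 0.1326]
eef_rot: [-0.694, 0.719, 0.021, -0.031]
contact_force: [0.2, -0.7, 0.5]
opening: 0.0558
```

Emit:
{"fn": "move_arm", "kwargs": {"series": [[[0,0,0],0,0.1],[[0,0,0],0,0.1],[[0,0,0],0,0.1],[[0,0,0],0,0.1],[[0,0,0],0,0.1],[[0,0,0],0,0.1],[[0,0,0],0,0.1],[[0,0,0],0,0.1]]}}

```text
time: 23.08
tcp_pos: [0.5531, -0.3309, 0.1333]
eef_rot: [-0.694, 0.719, 0.022, -0.031]
contact_force: [-0.9, 0.9, 4.8]
opening: 0.032
```

Emit:
{"fn": "move_arm", "kwargs": {"series": [[[0,-0.01,0],0,0.1],[[0,-0.03,0],0,0.1],[[0,-0.055,0],0,0.1],[[0,-0.075,0],0,0.1],[[0,-0.085,0],0,0.1],[[0,-0.085,0],0,0.1]]}}

```text
time: 23.58
tcp_pos: [0.555, -0.3282, 0.2208]
eef_rot: [-0.693, 0.72, 0.023, -0.029]
contact_force: [1.1, -1.0, -0.4]
opening: 0.0327
```

```bash
python3 -c "
from h import *
go(.5285,.3640,.216,16.2)"
```

```text
shift mm [ 24.7 -22.3 692. ] turn about y (down) -11.96 tcp [ 0.555  -0.3282  0.2208] xyaw 4.24 tilt [-0.007 -0.039 -0.999] open 32.7 F [ 1.1 -1.  -0.4] t 23.58 j6 -0.6
```

Emit:
{"fn": "move_arm", "kwargs": {"series": [[[0.001,-0.001,0.02],-1,0.1],[[0.002,-0.002,0.06],-2,0.1],[[0.004,-0.003,0.1],-4,0.1],[[0.005,-0.005,0.14],-6,0.1],[[0.006,-0.006,0.18],-8,0.1],[[0.008,-0.007,0.22],-9,0.1],[[0.009,-0.008,0.26],-11,0.1],[[0.011,-0.01,0.3],-12,0.1]]}}

```text
time: 24.25
tcp_pos: [0.5421, -0.0263, 0.2172]
eef_rot: [-0.687, 0.713, 0.094, -0.106]
contact_force: [0.4, 0.1, -1.1]
opening: 0.0326
```

```bash
python3 -c "
from h import *
go(.5285,.3640,.216,16.2)"
```

```text
shift mm [ 96.4 -14.  378.2] turn about y (down) 0.09 tcp [ 0.5421 -0.0263  0.2172] xyaw 16.29 tilt [-0.011 -0.039 -0.999] open 32.6 F [ 0.4  0.1 -1.1] t 24.25 j6 -0.32
```

Emit:
{"fn": "move_arm", "kwargs": {"series": [[[0.01,-0.001,0.038],0,0.1],[[0.02,-0.003,0.077],0,0.1],[[0.03,-0.004,0.115],0,0.1],[[0.04,-0.006,0.154],0,0.1],[[0.049,-0.007,0.192],0,0.1],[[0.059,-0.009,0.231],0,0.1],[[0.069,-0.01,0.27],0,0.1],[[0.077,-0.011,0.3],0,0.1]]}}

```text
time: 24.92
tcp_pos: [0.5304, 0.2861, 0.2142]
eef_rot: [-0.686, 0.713, 0.094, -0.108]
contact_force: [0.8, -0.5, -0.4]
opening: 0.0324
```

```bash
python3 -c "
from h import *
go(.5285,.3650,.216,16.2)"
```

```text
shift mm [20.3 -4.9 76.2] turn about y (down) 0.17 tcp [0.5304 0.2861 0.2142] xyaw 16.37 tilt [-0.014 -0.04  -0.999] open 32.4 F [ 0.8 -0.5 -0.4] t 24.92 j6 0.21
```

Emit:
{"fn": "move_arm", "kwargs": {"series": [[[0.009,-0.002,0.034],0,0.1],[[0.016,-0.004,0.06],0,0.1],[[0.02,-0.005,0.076],0,0.1],[[0.02,-0.005,0.077],0,0.1],[[0.02,-0.003,0.077],0,0.1],[[0.02,0.015,0.077],0,0.1],[[0.02,0.035,0.077],0,0.1],[[0.02,0.045,0.077],0,0.1]]}}

```text
time: 25.58
tcp_pos: [0.5264, 0.3608, 0.1636]
eef_rot: [-0.685, 0.714, 0.092, -0.108]
contact_force: [-1.0, -0.4, -2.1]
opening: 0.0323
```

```bash
python3 -c "
from h import *
go(.528,.3657,.0893,16.2)
p,d=snapshot('side');cv2.imwrite('pics/s5.png',cv2.resize(p[190:360,160:330,::-1],(600,600),interpolation=cv2.INTER_CUBIC))"
```

```text
shift mm [ 5.1 74.   7. ] turn about y (down) 0.07 tcp [0.5264 0.3608 0.1636] xyaw 16.27 tilt [-0.017 -0.043 -0.999] open 32.3 F [-1.  -0.4 -2.1] t 25.58 j6 0.32
```

View pics/s5.png

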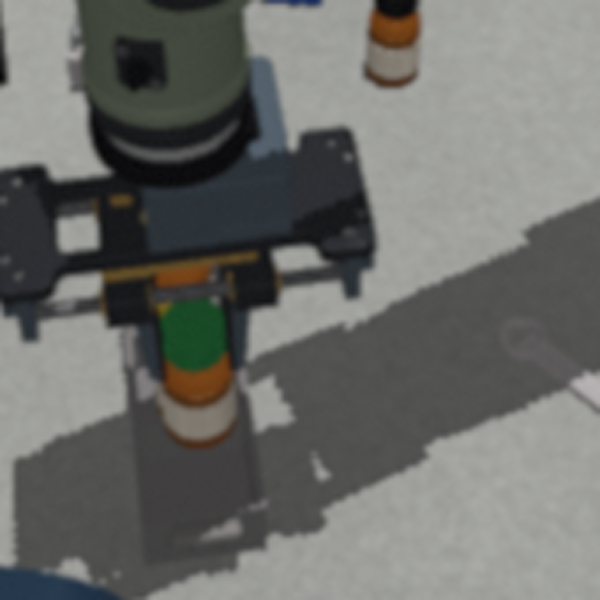

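Green hangs over the last compartment, with its base at (198,435), held upright between the fingers. Lower it.

Emit:
{"fn": "move_arm", "kwargs": {"series": [[[0.003,0.003,0.005],0,0.1],[[0.004,0.013,0.007],0,0.1],[[0.004,0.03,0.007],0,0.1],[[0.004,0.047,0.007],0,0.1],[[0.004,0.058,0.007],0,0.1],[[0.004,0.065,0.007],0,0.1],[[0.004,0.069,0.007],0,0.1],[[0.004,0.0715,0.007],0,0.1]]}}

```text
time: 26.3
tcp_pos: [0.5264, 0.3652, 0.0902]
eef_rot: [-0.685, 0.714, 0.091, -0.109]
contact_force: [-0.5, -0.1, -0.7]
opening: 0.0324
```

Emit:
{"fn": "move_arm", "kwargs": {"series": [[[0,0.0008,0],0,0.1],[[0,0.0016,0],0,0.1],[[0,0.0023,0],0,0.1],[[0,0.003,0],0,0.1],[[0,0.0035,0],0,0.1],[[0,0.0037,0],0,0.1]]}}

```text
time: 26.8
tcp_pos: [0.5267, 0.3655, 0.0895]
eef_rot: [-0.686, 0.714, 0.092, -0.108]
contact_force: [-2.7, -1.4, 10.6]
opening: 0.0327
```

Contact at 10.6 N. Release and rise clear.

Emit:
{"fn": "move_arm", "kwargs": {"series": [[[0,0,0],0,0.8],[[0,0,0],0,0.8],[[0,0,0],0,0.8],[[0,0,0],0,0.8],[[0,0,0],0,0.8],[[0,-0.02,0],0,0.8],[[0,-0.06,0],0,0.8],[[0,-0.1,0],0,0.8]]}}

```text
time: 27.47
tcp_pos: [0.5275, 0.3691, 0.1885]
eef_rot: [-0.685, 0.715, 0.09, -0.11]
contact_force: [0.4, 1.2, 0.4]
opening: 0.0731
```

Emit:
{"fn": "move_arm", "kwargs": {"series": [[[-0.02,-0.03,-0.02],0,0.8],[[-0.05,-0.05,-0.04],0,0.8],[[-0.08,-0.05,-0.06],0,0.8],[[-0.12,-0.05,-0.08],0,0.8],[[-0.15,-0.05,-0.1],0,0.8],[[-0.17,-0.05,-0.1],0,0.8],[[-0.17,-0.05,-0.1],0,0.8],[[-0.17,-0.05,-0.1],0,0.8]]}}

```text
time: 28.13
tcp_pos: [0.3935, 0.2279, 0.2484]
eef_rot: [-0.685, 0.715, 0.091, -0.109]
contact_force: [0.0, 0.3, 0.8]
opening: 0.0731
```

```bash
python3 -c "
from h import *
p,d=snapshot('top');W=cloud('top',d)
for k,v in caps(p,W,.09,.15,('white','red','yellow','green')).items(): print(k,np.round(v[:5],4))
go(.4,.2,.25,0)
a=cv2.resize(p[60:260,50:330,::-1],(800,571),interpolation=cv2.INTER_CUBIC);cv2.imwrite('pics/t9.png',a)
p,d=snapshot('side');cv2.imwrite('pics/s9.png',cv2.resize(p[190:360,130:330,::-1],(700,595),interpolation=cv2.INTER_CUBIC))"
```

```text
white [5.777e-01 1.745e-01 1.670e-02 9.620e-02 1.900e+02]
red [5.604e-01 2.358e-01 1.720e-02 9.630e-02 1.890e+02]
yellow [5.43e-01 3.00e-01 1.76e-02 9.60e-02 1.95e+02]
green [5.238e-01 3.632e-01 1.700e-02 9.590e-02 1.540e+02]
shift mm [ -2.6  -0.6 -28.9] turn about y (down) 16.26 tcp [0.3943 0.2284 0.2482] xyaw 16.26 tilt [-0.02  -0.045 -0.999] open 73.0 F [-0.1  0.2 -0.1] t 28.18 j6 0.25
```

View pics/t9.png

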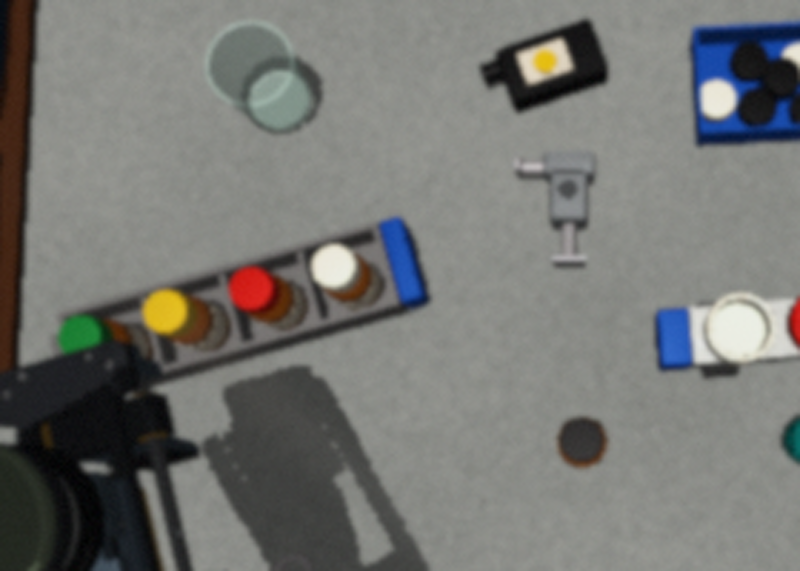

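View pics/s9.png

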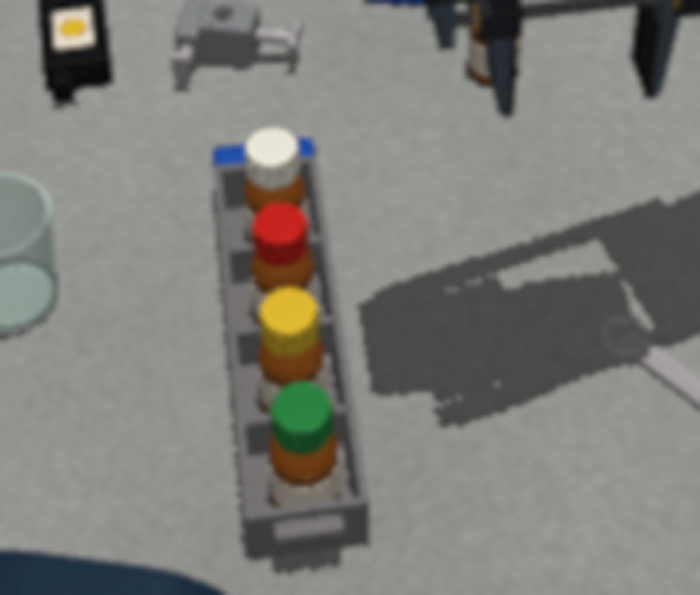

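All four stand upright in separate compartments. In the side view, from the blue grip: white (273,150), red (280,232), yellow (288,320), green (302,412). The gripper is clear of them. Handing in.

```bash
python3 -c "
from bench import *
print(hand_in())"
```

```text
the job is handed in; nothing more can be done
None
```

All four bottles are in the rack, one to a compartment, in the rail's order from the blue end: white, red, yellow, green. I gripped each by its cap and lowered it slowly to contact (4–11 N measured at the wrist) before letting go. The job was handed in at about 28 s.

- **Final checks:** both views show the bottles upright in separate compartments. All four cap tops measured 0.096 m, which matches standing on the 5 mm floor. The gripper was clear of everything, and I left the turquoise and black-capped bottles alone.
- **Missed grasp:** the first grasp of white failed because I lifted before the slow fingers had closed. A picture showed the bottle still in place in its cup, and the second try worked.
- **Tool tilt:** the tool's tilt crept up to about 2.8° over the run, so I shifted the yellow and green placings by 1–3 mm to allow for it.
- **Position disagreement:** the camera put the caps 1–3 mm off the tool's position, and the two rack-centre estimates differed by about 3 mm. Both are well within the roughly 10 mm of clearance around each bottle.

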